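# Show the herring plaque to the magnifier lamp

### The job

Take the herring specimen plaque (green grip tab) up out of its slot in the white tray and hold it up to the magnifier lamp for inspection: the middle of the plaque 15 cm in front of the lens and straight out from the lens's centre, a broad face (either one) square to the lens, the green tab uppermost and the plaque's long edges level. Do not touch the lamp with the arm or plaque, and leave the two other plaques and everything else on the bench in place. Finish while holding: keep the plaque still there in the gripper and do not put it down or let go.

Things in the scene. Friction and masses are not known exactly. Their poses are not given: they have to be found in the camera images.
- herring: Clear plastic plaque, green tab, a silver fish with a blue back on both (like) broad faces, standing on a long edge in a slot. Body 90 mm wide (x), 14 mm thick (y), 65 mm high (z); centred on top a tab 40 mm wide, 14 thick, 28 high (93 mm in all). 0.13 kg. Origin: centre of underside; y square to the faces, z up. Which of the three slots it is in varies.
- herring_mid (a point): Middle of the herring plaque's clear part, 32.5 mm above the plaque's underside, on its centre line (46.5 mm below the middle of the green tab).
- starfish: Clear plastic plaque, red tab, a starfish on both (like) broad faces, standing on a long edge in a slot. Body 90 mm wide (x), 14 mm thick (y), 65 mm high (z); centred on top a tab 40 mm wide, 14 thick, 28 high (93 mm in all). 0.13 kg. Origin: centre of underside; y square to the faces, z up. To be left in its slot.
- scallop: Clear plastic plaque, yellow tab, a fan-shaped shell on both (like) broad faces, standing on a long edge in a slot. Body 90 mm wide (x), 14 mm thick (y), 65 mm high (z); centred on top a tab 40 mm wide, 14 thick, 28 high (93 mm in all). 0.13 kg. Origin: centre of underside; y square to the faces, z up. To be left in its slot.
- tray: White open tray, fixed, 240 mm (its x) by 300 mm (its y), walls 55 mm high, floor 5 mm thick. Three slots 17 mm wide between grey ribs that rise to 30 mm above the bench run along its x, at y = -80, 0 and +80 mm. The plaques stand on its floor, broad faces square to its y. Origin: centre of its underside.
- lamp: White bench magnifier lamp, fixed: round base 170 mm across and 32 mm high, gooseneck, and the ring head (lens) at its top, which belongs to it. Origin: on the bench straight below the lens head's centre; its x points rearwards to the base, whose centre lies 100 mm along x, z up.
- lens: Grey ring head of the lamp with the round glass lens, 130 mm across, 30 mm thick, centre 290 mm above the bench, looking 30 degrees below level towards the robot's side. Origin: centre of the ring's front rim; its z axis points straight out of the lens, towards where the specimen is to be held.
- focus (a point): The viewing point in the air: 150 mm in front of the lens head's front rim on the lens's axis, 215 mm above the bench. The middle of the plaque belongs here.
- tweezers: Steel tweezers lying flat, 125 mm long, 8 mm thick. Bystander. Origin: centre of the underside.
- dish: Small open glass dish, 90 mm across, 18 mm high. Bystander. Origin: centre of the underside.
- jar_a: Amber jar with white cap, 60 mm across, 80 mm high. Bystander. Origin: centre of the underside.
- jar_b: Clear jar with blue cap, 60 mm across, 80 mm high. Bystander. Origin: centre of the underside.
- wash_bottle: White bottle with red cap, 70 mm across, 140 mm high. Bystander. Origin: centre of the underside.

How it is judged:
On the way:
1. the herring plaque is lifted clear of its slot in the fingers (contact force between the fingers and herring above 0.5 N and contact force between herring and tray below 0.1 N and contact force between herring and lamp below 0.1 N and height (world z) of herring above 0.04 m), for 0.2 s.
At the end, for the whole second after the job is handed in: Herring plaque held still in the fingers, off tray and lamp, its middle within 30 mm of the point 150 mm in front of the lens, faces square to the lens axis within 0.2 rad, tab up, long edges level within 0.2 rad; all other loose things within 30 mm of their starts (contact force between the fingers and herring above 0.5 N and contact force between herring and tray below 0.1 N and contact force between herring and lamp below 0.1 N and distance between herring_mid and focus below 0.03 m and angle between the y axis of herring and the z axis of lens, either way round below 0.2 rad and angle between herring's own z axis and vertical below 1 rad and angle between herring's own x axis and vertical between 1.37 and 1.77 rad and linear speed of herring below 0.03 m/s and angular speed of herring below 0.2 rad/s and distance of each of starfish, scallop, tweezers, dish, jar_a, jar_b, wash_bottle from where it was at the start of the episode below 0.03 m); the arm keeps its last pose, push and grip.
It fails at once if the lamp is touched by the arm, the fingers or the plaque (over 1 N) (contact force between any of the arm, the fingers, herring and lamp above 1 N).
It fails at once if another plaque or a loose thing on the bench is displaced by over 30 mm (distance of any of starfish, scallop, tweezers, dish, jar_a, jar_b, wash_bottle from where it was at the start of the episode above 0.03 m).
It also fails if it takes over 35 s, if anything falls off the work surface, if the arm or the gripper's body presses on something with over 40 N, if the wrist force passes 120 N, or if a joint passes its speed limit or range.

### The arm

A 6-joint arm with a two-finger parallel gripper is mounted at the origin on the work surface. World frame = base frame: x ahead of the robot, y to its left, z up, the work surface at z = 0. Lengths are in m, angles in rad, forces in N, time in s.
With the tool pointing down it reaches from about 0.25 to 0.8 m from the base axis. Payload 8.5 kg.
Tool frame: the origin (TCP) lies midway between the tips of the shut fingers; the grasp point (between the pads) lies 19 mm behind it (bot.grasp_offset is the distance from the TCP to the grasp point, in m); z points along the fingers, y is the line along which they close (so a half turn about z gives the same grasp; the last joint's range is limited). The gripper opens to 85 mm and grips with 20 to 120 N. Pads are 22 mm wide; open, the fingers measure 114 mm over their backs; the gripper's body (76 mm by 85 mm) begins 54 mm behind the grasp point. The pads swing forward as they close: fully open they stand 13 mm farther back than shut.
Start: joints at [1.297, 0.238, -0.013, 1.319, 0, 1.571], TCP at [0.142, 0.505, 0.195] pointing down, gripper open.
Joint ranges: [-2.66, 2.66], [-1.03, 1.9], [-1.14, 1.46], [-1.82, 2.27], [-1.45, 1.34], [-3.14, 3.14]. Speed limits (rad/s): [2.22, 2.22, 2.79, 3.14, 3.14, 3.14].

### API

Orientations are given as a unit quaternion [x, y, z, w].
In Python, from plant import read_state, optics, ticket, finder, bot gives the robot as it stands.
- The arm moves only by the tool apply_moves, never from a script. Its argument "rows" is a list of rows, each a list of 7 numbers: the shift along the tool's x, y, z in mm, then the turn, a rotation vector about the tool's x, y, z in rad, then the closure, from -1 (fully open) to 1 (shut), so that 0 is half open. In form: [[x, y, z, wx, wy, wz, hand], ...]. A call has 1 to 20 rows; each row is the pose to reach, as a shift and turn from the pose commanded when the call began, along the tool's axes at that moment; what a row does not reach only later rows make up. A row lasts 1/8 s, in which the tool goes at most 62.5 mm and 10.7 degrees, less where a joint would pass 70% of its speed; a pose out of reach is approached as far as the arm can. A call with a gripper value outside its range is refused whole. The fingers move at their own pace and stop on an object; the grip force is fixed at half the most. Time passes only in rows, so rows that repeat a pose let the fingers close. It gives the time, the measured TCP pose, the force, the opening and the grip force at its end, in the units of the state.
- read_state(): the state, without advancing time (a new reading comes with each control period).
- optics.read_camera(name): name is "scene" or "top" or "wrist"; returns (picture, depth): 384x512x3 uint8, blue, green, red; 384x512 float32, m along the optical axis (not along the pixel's ray), 0 where there is no reading.
- optics.camera_params(name): a dict with "camera_matrix" (3x3 intrinsics, pixels), "dist_coeffs" ([k1, k2, p1, p2, k3] as OpenCV has them; the pictures are not rectified), "R" (3x3) and "t" (3): a world point X has camera coordinates R X + t; the wrist camera has in their place "hand_eye" (4x4, takes a point from camera to tool coordinates, whose origin is the TCP and whose axes are the flange's). Camera axes: x right, y down, z forward; pixel columns grow to the right and rows downward; lengths in m; the calibration is good to about 2 mm. A picture is of the moment at which its call begins: read the wrist's pose just before it. camera_params takes no time and is no camera call.
- ticket.hand_in(): hands the job in; it is judged then, once.
Trained networks look in the newest picture that a camera, given by its name, has taken for a name from the list of things; names that differ only in an ending like _2 or _b are one class to them, and where a whole thing is asked for, a point or a joint stands for the part that bears it (a point fixed in the world has none). Each returns a list of dicts, best first, with "score" (0 to 1); they miss things now and then, are a little off and sometimes report something else, mostly with a low value. They report only what shows in the picture. A call takes as long as a camera call.
- finder.look_for(camera, thing): "bbox" ([left, top, right, bottom] in pixels, round what is visible of it).
- finder.spot_point(camera, thing): "centre" ([column, row] in pixels: a listed point, or the origin of a listed thing).
The state is a dict: "time": time; "q": joint angles; "joint_velocities": joint speeds; "joint_torque": joint torques, N m; "tool_pos": TCP position; "ee_rot": TCP orientation; "ft_force": force on the tool from outside, world axes, zero at the start; "wrist_torque": the same for the moment, N m; "grip_width": opening from 0.0 (shut) to 1.0 (fully open); "finger_force": force on a finger pad.
Only numpy, scipy, OpenCV 4.12 (cv2) and the standard library are available. Lean on these libraries where they do the work, as an engineer would, in place of code of your own. Each camera call takes 0.05 s, during which the arm holds its last target. There are 200 camera calls.

## Working session

There is one attempt and no reset: what is moved stays moved. The work goes in short steps, Python scripts to look and compute and a tool call to move; the robot and the scene stay as the last step left them, time stands still between calls to the robot, and variables do not carry over. Pictures are saved under pics/ and viewed, at most 10 in all, crops included, and the job is handed in when it is done.

Besides the shell and the picture viewer there is one more tool, called after ">>>" by a JSON object that holds its "op" and its "data", one argument or row to a line. apply_moves: Moves the arm, as the interface text tells. Its arguments: {"type":"object","properties":{"rows":{"type":"array"}},"required":["rows"]}

```bash
ls; mkdir -p pics; cat > h.py <<'E'
import numpy as np, cv2
from scipy.spatial.transform import Rotation as Ro
from plant import read_state, optics, ticket, finder, bot
def unproj(cam,uv,d):
    p=optics.camera_params(cam)
    xy=cv2.undistortPoints(np.array(uv,float).reshape(-1,1,2),np.array(p["camera_matrix"]),np.array(p["dist_coeffs"])).reshape(-1,2)
    c=np.c_[xy,np.ones(len(xy))]*np.array(d).reshape(-1,1)
    return (c-np.array(p["t"]).ravel())@np.array(p["R"])
def cloud(cam,d):
    v,u=np.mgrid[0:384,0:512]
    return unproj(cam,np.c_[u.ravel(),v.ravel()],d.ravel()).reshape(384,512,3)
E
python3 - <<'E'
from h import *
s=read_state();print(s["time"],s["tool_pos"],s["ee_rot"],s["grip_width"],bot.grasp_offset)
ims=[]
for c in("scene","top"):
    im,d=optics.read_camera(c);cv2.imwrite(f"pics/{c}0.png",im);np.savez(f"{c}0.npz",im=im,d=d)
    P=cloud(c,d);
    for t in("herring","starfish","scallop","lens","lamp","tray","tweezers","dish","jar_a","jar_b","wash_bottle"):
        r=finder.look_for(c,t)
        print(c,t,[(np.round(x["bbox"]).astype(int).tolist(),round(x["score"],2)) for x in r[:2]])
E
```

```text
pics
0.0 [0.14181281 0.50501258 0.19449352] [ 1.36434064e-01  9.90648902e-01 -7.00213531e-04 -9.80485390e-05] 0.9960448579475054 0.0187
scene herring [([314, 229, 334, 258], 0.67)]
scene starfish [([331, 245, 353, 272], 0.8), ([191, 144, 203, 172], 0.53)]
scene scallop []
scene lens [([116, 164, 167, 214], 0.71)]
scene lamp [([119, 165, 180, 296], 0.69)]
scene tray [([257, 184, 387, 305], 0.63), ([333, 247, 354, 273], 0.63)]
scene tweezers [([190, 140, 206, 168], 0.71), ([237, 190, 276, 196], 0.63)]
scene dish [([188, 141, 206, 170], 0.68), ([158, 168, 178, 186], 0.65)]
scene jar_a [([189, 144, 205, 170], 0.95), ([232, 276, 247, 304], 0.68)]
scene jar_b [([189, 144, 205, 170], 0.95), ([232, 276, 247, 304], 0.68)]
scene wash_bottle [([118, 193, 134, 216], 0.5)]
top herring [([164, 193, 182, 226], 0.59)]
top starfish [([137, 180, 158, 211], 0.74)]
top scallop [([193, 199, 206, 235], 0.58)]
top lens [([326, 106, 383, 126], 0.9)]
top lamp [([295, 88, 383, 154], 0.64)]
top tray [([103, 149, 240, 270], 0.75)]
top tweezers [([246, 238, 285, 261], 0.68), ([104, 148, 241, 272], 0.53)]
top dish [([362, 214, 391, 245], 0.63), ([194, 202, 206, 236], 0.38)]
top jar_a [([341, 259, 366, 285], 0.83), ([226, 115, 248, 142], 0.76)]
top jar_b [([341, 259, 366, 285], 0.83), ([226, 115, 248, 142], 0.76)]
top wash_bottle [([378, 163, 409, 190], 0.88)]
```

```bash
python3 - <<'E'
import cv2,numpy as np
a=cv2.imread("pics/scene0.png")[120:320,100:410];b=cv2.imread("pics/top0.png")[70:300,90:420]
a=cv2.resize(a,(560,361));b=cv2.resize(b,(560,390))
cv2.imwrite("pics/a.png",cv2.resize(np.vstack([a,b])[:, :],(447,600)))
cv2.imwrite("pics/b.png",cv2.resize(cv2.imread("pics/top0.png")[70:300,90:420],(800,558)))
cv2.imwrite("pics/c.png",cv2.resize(cv2.imread("pics/scene0.png")[130:320,100:400],(800,507)))
E
```

```text
(no output)
```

View pics/b.png

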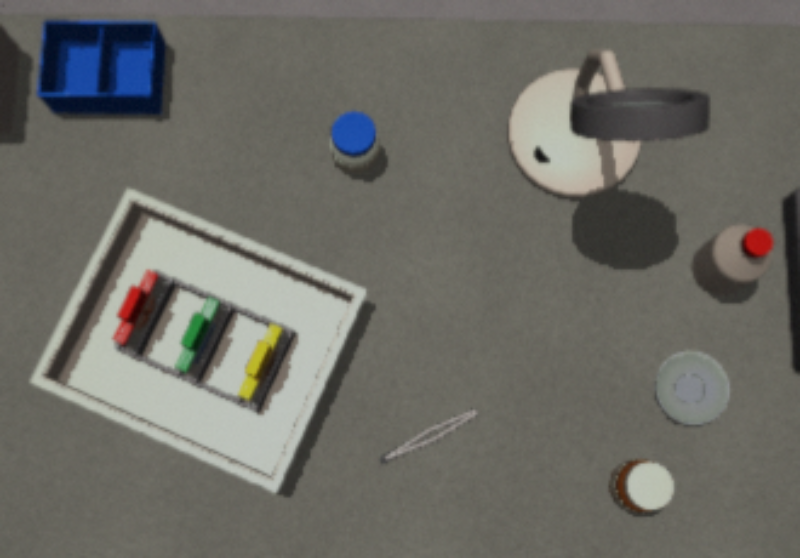

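View pics/c.png

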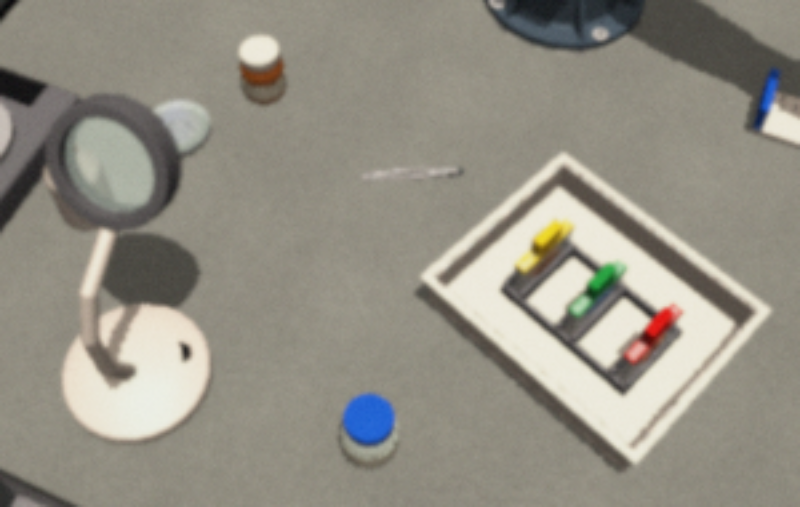

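The pictures show herring (green tab) in the middle slot, at about (173,209) in the top image. The lens ring is near (355,116), with its base at its upper left. Next I'll measure both from depth.

```bash
python3 - <<'E'
from h import *
from scipy.optimize import least_squares
R={}
L=[];G=[];W=[];Bs=[]
for c in("scene","top"):
    z=np.load(f"{c}0.npz");im=z["im"].astype(int);d=z["d"];P=cloud(c,d);ok=d>0
    p=optics.camera_params(c);print(c,"campos",(-np.array(p["R"]).T@np.array(p["t"]).ravel()).round(3))
    hsv=cv2.cvtColor(z["im"],cv2.COLOR_BGR2HSV).astype(int)
    for n,lo,hi in(("green",50,75),("red",-1,8),("yellow",22,35)):
        x0=(100,240) if c=="top" else (250,390)
        m=ok&(hsv[...,0]>lo)&(hsv[...,0]<hi)&(hsv[...,1]>130)&(P[...,2]>.06)&(P[...,2]<.13)
        m[:,:x0[0]]=0;m[:,x0[1]:]=0
        q=P[m]
        t=q[q[:,2]>.083]
        if len(t)>5:
            e=np.linalg.eigh(np.cov(t[:,:2].T)); print(c,n,len(t),np.median(t,0).round(4),t.min(0).round(3),t.max(0).round(3),e[1][:,1].round(3),np.sqrt(e[0]).round(4))
        q=P[ok&(P[...,2]>.08)&(P[...,2]<.2)]
    bb=(110,160,172,220) if c=="scene" else (320,98,390,130)
    m=np.zeros_like(ok);m[bb[1]:bb[3],bb[0]:bb[2]]=1
    m&=ok&(P[...,2]>.2)&(P[...,2]<.38)&(hsv[...,2]<140)
    L.append(P[m]);print(c,"lens n",m.sum(),np.median(P[m],0).round(3),P[m].min(0).round(3),P[m].max(0).round(3))
    m=ok&(P[...,2]>.025)&(P[...,2]<.038)&(hsv[...,2]>150)
    if c=="top": m[:,:290]=0; m[:,390:]=0;m[:85]=0;m[160:]=0
    else: m[:,:115]=0;m[:,185:]=0;m[:235]=0;m[300:]=0
    Bs.append(P[m]);print("base",m.sum(),P[m].min(0).round(3),P[m].max(0).round(3))
    for zz,nm in((0.055,"traywall"),):
        m=ok&(P[...,2]>.045)&(P[...,2]<.062)
        m[:,:(95 if c=="top" else 250)]=0;m[:,(245 if c=="top" else 392):]=0
        m[:140]=0;m[310:]=0
        t=P[m][:,:2].astype(np.float32);r=cv2.minAreaRect(t);print(nm,r)
q=np.vstack(L)
B=np.vstack(Bs)
f=lambda v:np.hypot(B[:,0]-v[0],B[:,1]-v[1])
print("base mid",(B.min(0)+B.max(0))/2)
# fit ring: annular solid cyl radius 65 len 30 centre c (z .29 centre of head?), axis yaw
def sd(v):
    n=np.array([np.cos(v[3])*np.cos(np.pi/6),np.sin(v[3])*np.cos(np.pi/6),-.5])
    w=q-v[:3];a=w@n;r=np.linalg.norm(w-a[:,None]*n,axis=1)
    dr=np.abs(r-.0575)-.0075   # ring guess width 15mm
    da=np.abs(a)-.015
    o=np.hypot(np.maximum(dr,0),np.maximum(da,0))+np.minimum(np.maximum(dr,da),0)
    return o
for y0 in(-2.2,-3.14,2.2):
    s=least_squares(sd,[*np.median(q,0),y0],loss="soft_l1",f_scale=.004);print(s.cost,s.x.round(4),np.median(abs(s.fun)))
np.save("ringpts.npy",q)
E
```

```text
scene campos [1.114 0.196 1.058]
scene green 53 [0.5206 0.195  0.0968] [0.503 0.185 0.084] [0.535 0.205 0.102] [-0.934  0.356] [0.0034 0.011 ]
scene red 72 [0.5498 0.2678 0.0972] [0.528 0.257 0.084] [0.568 0.281 0.101] [-0.924  0.382] [0.0041 0.0124]
scene yellow 60 [0.4875 0.1224 0.0976] [0.467 0.11  0.083] [0.503 0.134 0.103] [-0.899  0.438] [0.0037 0.0115]
scene lens n 1234 [ 0.705 -0.26   0.311] [ 0.658 -0.331  0.23 ] [ 0.748 -0.2    0.362]
base 1190 [ 0.717 -0.328  0.025] [ 0.86  -0.184  0.037]
traywall ((0.36774784326553345, 0.2566978335380554), (0.3189203143119812, 0.5818051695823669), 67.16085815429688)
top campos [ 0.345 -0.031  1.198]
top green 69 [0.5153 0.1929 0.0984] [0.497 0.183 0.087] [0.532 0.203 0.102] [-0.935  0.355] [0.0036 0.0108]
top red 81 [0.5465 0.2671 0.0981] [0.528 0.256 0.083] [0.565 0.279 0.102] [-0.914  0.405] [0.0038 0.0117]
top yellow 76 [0.484  0.1196 0.0979] [0.466 0.107 0.086] [0.503 0.13  0.104] [-0.925  0.379] [0.0039 0.0113]
top lens n 1141 [ 0.685 -0.261  0.339] [ 0.659 -0.328  0.217] [ 0.786 -0.201  0.362]
base 923 [ 0.71  -0.323  0.025] [ 0.868 -0.177  0.038]
traywall ((0.5175250172615051, 0.1960408091545105), (0.31873610615730286, 0.25691285729408264), 67.52175903320312)
base mid [ 0.78904207 -0.25280959  0.03138129]
0.006206672724593465 [ 0.7029 -0.266   0.2973 -3.0402] 0.0010680836686111778
0.00620667272458244 [ 0.7029 -0.266   0.2973 -3.0402] 0.0010680839980522772
0.006206672724582374 [ 0.7029 -0.266   0.2973  3.243 ] 0.0010680839872485581
```

```bash
cat >> h.py <<'E'
def delta(pos,y,z):
    s=read_state();R0=Ro.from_quat(s["ee_rot"]);p0=np.array(s["tool_pos"])
    y=np.array(y,float);z=np.array(z,float);y/=np.linalg.norm(y);z/=np.linalg.norm(z);x=np.cross(y,z)
    R=Ro.from_matrix(np.c_[x,y,z])
    print("shift mm",(R0.inv().apply(np.array(pos)-p0)*1000).round(1),"rot",(R0.inv()*R).as_rotvec().round(3))
E
python3 - <<'E'
from h import *
a=np.deg2rad(67.3)
delta([.517,.194,.165],[np.cos(a),np.sin(a),0],[0,0,-1])
E
```

```text
shift mm [-445.3 -198.4   30.1] rot [-0.    -0.     0.122]
```

>>> {"op": "apply_moves", "data": {
  "rows": [
    [-30, -13, 0, 0, 0, 0.01, 0],
    [-75, -33, 0, 0, 0, 0.03, 0],
    [-125, -56, 0, 0, 0, 0.05, 0],
    [-175, -78, 0, 0, 0, 0.07, 0],
    [-225, -100, 0, 0, 0, 0.09, 0],
    [-275, -123, 0, 0, 0, 0.12, 0],
    [-325, -145, 10, 0, 0, 0.122, 0],
    [-375, -167, 20, 0, 0, 0.122, 0],
    [-415, -185, 30, 0, 0, 0.122, 0],
    [-440, -196, 30, 0, 0, 0.122, 0],
    [-445, -198, 30, 0, 0, 0.122, 0],
    [-445, -198, 30, 0, 0, 0.122, 0],
    [-445, -198, 30, 0, 0, 0.122, 0]
  ]
}}

```text
time: 2.82
tool_pos: [0.5161, 0.1952, 0.1653]
ee_rot: [0.196, 0.981, 0.0, -0.0]
ft_force: [-0.6, -0.2, -1.2]
grip_width: 0.499
finger_force: 0.0
```

```bash
python3 - <<'E'
from h import *
s=read_state();im,d=optics.read_camera("wrist");cv2.imwrite("pics/w1.png",im)
p=optics.camera_params("wrist");v,u=np.mgrid[0:384,0:512]
xy=cv2.undistortPoints(np.c_[u.ravel(),v.ravel()].astype(float).reshape(-1,1,2),np.array(p["camera_matrix"]),np.array(p["dist_coeffs"])).reshape(-1,2)
c=np.c_[xy,np.ones(len(xy))]*d.reshape(-1,1);H=np.array(p["hand_eye"])
T=c@H[:3,:3].T+H[:3,3];W=Ro.from_quat(s["ee_rot"]).apply(T)+s["tool_pos"]
hsv=cv2.cvtColor(im,cv2.COLOR_BGR2HSV).reshape(-1,3).astype(int)
print(s["time"],s["tool_pos"],s["grip_width"],Ro.from_quat(s["ee_rot"]).as_matrix()[:,1])
m=(d.ravel()>0)&(hsv[:,0]>50)&(hsv[:,0]<75)&(hsv[:,1]>130)&(W[:,2]>.09)
t=W[m]; r=cv2.minAreaRect(t[:,:2].astype(np.float32));print(m.sum(),np.median(t,0),r)
a=np.deg2rad(67.3);n=np.array([np.cos(a),np.sin(a)]);l=np.array([n[1],-n[0]])
for ax in(n,l):
    k=t[:,:2]@ax;print(np.percentile(k,[1,99]),np.percentile(k,[1,99]).mean()-ax@s["tool_pos"][:2])
E
```

```text
2.825 [0.51612878 0.19517207 0.16530684] 0.4987406171951334 [3.84566266e-01 9.23097385e-01 6.57822277e-05]
256 [0.52682905 0.18963247 0.09834239] ((0.5096378922462463, 0.17572739720344543), (0.06673815846443176, 0.03870908170938492), 70.99514770507812)
[0.37167792 0.38383209] -0.001475876962476197
[0.38204568 0.42009459] 0.0002397579356807622
```

View pics/w1.png

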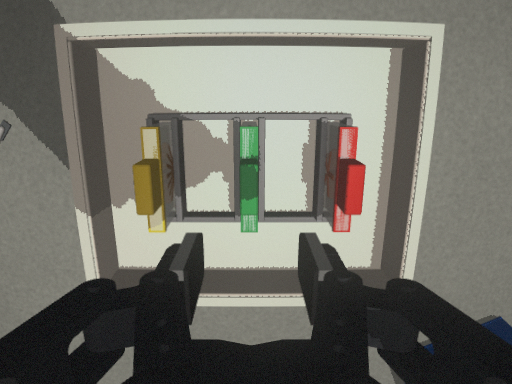

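The wrist view shows the green tab at column 249, between the fingers (centre about 251) and in line with them. I'll shift -1.5 mm along tool y, go down and close.

>>> {"op": "apply_moves", "data": {
  "rows": [
    [0, -1.5, 15, 0, 0, 0, 0],
    [0, -1.5, 40, 0, 0, 0, 0],
    [0, -1.5, 65, 0, 0, 0, 0],
    [0, -1.5, 85, 0, 0, 0, 0],
    [0, -1.5, 97, 0, 0, 0, 0],
    [0, -1.5, 99, 0, 0, 0, 0],
    [0, -1.5, 99, 0, 0, 0, 0],
    [0, -1.5, 99, 0, 0, 0, 1],
    [0, -1.5, 99, 0, 0, 0, 1],
    [0, -1.5, 99, 0, 0, 0, 1],
    [0, -1.5, 99, 0, 0, 0, 1],
    [0, -1.5, 99, 0, 0, 0, 1],
    [0, -1.5, 99, 0, 0, 0, 1]
  ]
}}

```text
time: 4.5
tool_pos: [0.5162, 0.1931, 0.0661]
ee_rot: [0.197, 0.98, -0.0, -0.0]
ft_force: [-0.1, -0.1, -1.1]
grip_width: 0.001
finger_force: 0.0
```

The gripper shut with nothing in it, so I'll look.

```bash
python3 - <<'E'
from h import *
im,d=optics.read_camera("wrist");b,_=optics.read_camera("scene");a,_=optics.read_camera("top")
b=cv2.resize(b[150:330,230:410],(400,400));a=cv2.resize(a[130:290,90:250],(400,400))
cv2.imwrite("pics/m2.png",np.hstack([b,a]));cv2.imwrite("pics/w2.png",im)
E
```

```text
(no output)
```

View pics/m2.png

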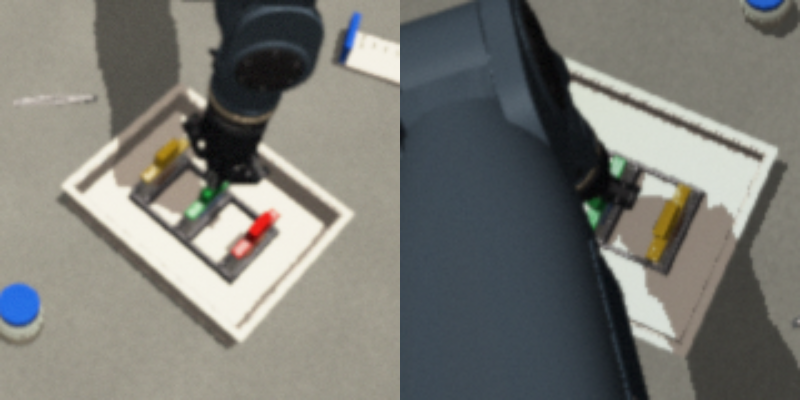

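View pics/w2.png

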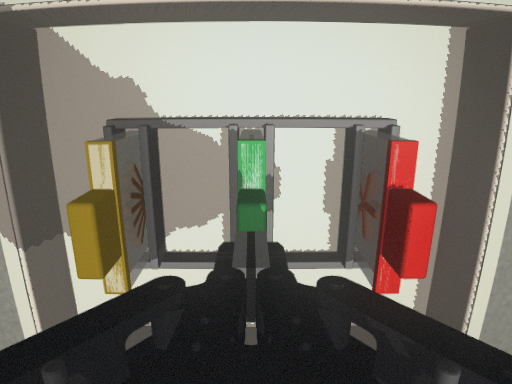

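```bash
python3 - <<'E'
from h import *
im=cv2.imread("pics/w2.png")
c=cv2.resize(im[120:360,160:340],(450,600),interpolation=cv2.INTER_CUBIC);c=np.clip((c/255.)**.5*255,0,255).astype(np.uint8);cv2.imwrite("pics/w2z.png",c)
p=optics.camera_params("wrist");H=np.linalg.inv(np.array(p["hand_eye"]))
for q in([0,0,0],[0,0,-.019],[.02,0,-.03],[-.02,0,-.03],[.045,0,-.004],[-.045,0,-.004]):
    x=H[:3,:3]@q+H[:3,3];print(q,cv2.projectPoints(x.reshape(1,3),np.zeros(3),np.zeros(3),np.array(p["camera_matrix"]),np.array(p["dist_coeffs"]))[0].ravel().round(0),x[2].round(3))
s=read_state();print(s["time"],s["grip_width"],s["finger_force"],s["tool_pos"],s["q"])
E
```

```text
[0, 0, 0] [251. 221.] 0.19
[0, 0, -0.019] [251. 234.] 0.172
[0.02, 0, -0.03] [251. 203.] 0.156
[-0.02, 0, -0.03] [251. 281.] 0.167
[0.045, 0, -0.004] [251. 141.] 0.175
[-0.045, 0, -0.004] [251. 296.] 0.198
4.65 0.0011183854437482683 0.0 [0.516252   0.19304469 0.06607561] [ 3.57892036e-01  3.55686604e-01 -1.88680808e-01  1.02651779e+00
 -8.90173533e-05  7.53715982e-01]
```

View pics/w2z.png

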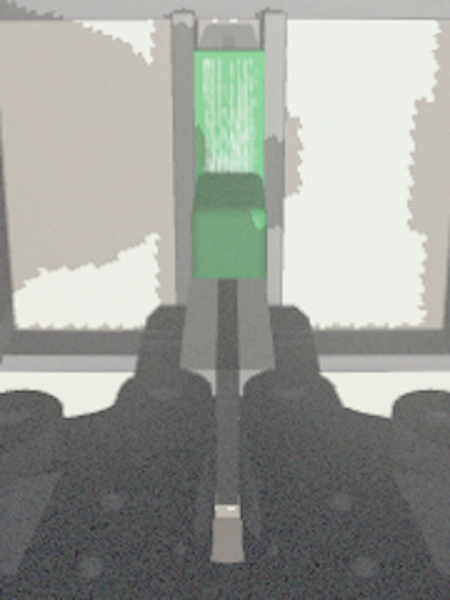

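```bash
python3 - <<'E'
from h import *
s=read_state();im,d=optics.read_camera("wrist")
p=optics.camera_params("wrist");H=np.array(p["hand_eye"])
def tool(u,v):
    xy=cv2.undistortPoints(np.array([[[u,v]]],float),np.array(p["camera_matrix"]),np.array(p["dist_coeffs"])).ravel()
    return (H[:3,:3]@(np.r_[xy,1]*d[v,u])+H[:3,3])*1000
print("tool coords mm")
for u in(241,251,260): print(u,[(v,tool(u,v).round(0).tolist()) if d[v,u]>0 else (v,0) for v in(150,170,185,195,205,215,225,235,245,260,280)])
print("yellow",[(v,tool(95,v).round(0).tolist()) for v in (195,215,235,255,270)])
print("red",[(v,tool(405,v).round(0).tolist()) for v in (195,215,235,255,270)])
# green as seen by scene camera
c="scene";im,d=optics.read_camera(c);P=cloud(c,d);hsv=cv2.cvtColor(im,cv2.COLOR_BGR2HSV).astype(int)
m=(d>0)&(hsv[...,0]>50)&(hsv[...,0]<75)&(hsv[...,1]>80)&(P[...,2]>.02)&(P[...,2]<.13)
q=P[m];q=q[(abs(q[:,0]-.51)<.08)&(abs(q[:,1]-.19)<.08)]
for a,b in((.02,.06),(.06,.08),(.08,.11)):
    t=q[(q[:,2]>a)&(q[:,2]<b)];print(a,b,len(t),t.min(0).round(3) if len(t) else'',t.max(0).round(3) if len(t) else'')
E
```

```text
tool coords mm
241 [(150, [40.0, -5.0, -4.0]), (170, [30.0, -5.0, -5.0]), (185, [22.0, -5.0, -5.0]), (195, [20.0, -5.0, -18.0]), (205, [20.0, -5.0, -32.0]), (215, [15.0, -5.0, -32.0]), (225, [10.0, -5.0, -33.0]), (235, [11.0, -4.0, -46.0]), (245, [11.0, -4.0, -56.0]), (260, [10.0, -4.0, -68.0]), (280, [12.0, -3.0, -85.0])]
251 [(150, [40.0, -0.0, -3.0]), (170, [30.0, -0.0, -5.0]), (185, [22.0, -0.0, -4.0]), (195, [21.0, -0.0, -19.0]), (205, [20.0, -0.0, -32.0]), (215, [15.0, -0.0, -32.0]), (225, [10.0, -0.0, -32.0]), (235, [10.0, -0.0, -45.0]), (245, [11.0, -0.0, -56.0]), (260, [10.0, -0.0, -68.0]), (280, [6.0, -0.0, -74.0])]
260 [(150, [40.0, 5.0, -4.0]), (170, [30.0, 5.0, -4.0]), (185, [22.0, 5.0, -5.0]), (195, [20.0, 4.0, -18.0]), (205, [20.0, 4.0, -32.0]), (215, [15.0, 4.0, -32.0]), (225, [10.0, 4.0, -32.0]), (235, [10.0, 4.0, -45.0]), (245, [11.0, 3.0, -57.0]), (260, [11.0, 3.0, -70.0]), (280, [11.0, 3.0, -84.0])]
yellow [(195, [21.0, -78.0, -19.0]), (215, [14.0, -73.0, -31.0]), (235, [4.0, -74.0, -31.0]), (255, [-6.0, -75.0, -32.0]), (270, [-14.0, -77.0, -31.0])]
red [(195, [21.0, 76.0, -20.0]), (215, [14.0, 73.0, -29.0]), (235, [4.0, 73.0, -31.0]), (255, [-6.0, 74.0, -31.0]), (270, [-14.0, 75.0, -32.0])]
0.02 0.06 0  
0.06 0.08 30 [0.489 0.183 0.061] [0.559 0.21  0.08 ]
0.08 0.11 32 [0.513 0.183 0.082] [0.535 0.201 0.101]
```

>>> {"op": "apply_moves", "data": {
  "rows": [
    [0, 0, -5, 0, 0, 0, 1],
    [0, 0, -12, 0, 0, 0, 1],
    [0, 0, -20, 0, 0, 0, 1],
    [0, 0, -20, 0, 0, 0, 1],
    [0, 0, -20, 0, 0, 0, 1]
  ]
}}

```text
time: 5.38
tool_pos: [0.5162, 0.193, 0.0861]
ee_rot: [0.197, 0.98, -0.0, 0.0]
ft_force: [-0.1, -0.0, -0.5]
grip_width: -0.001
finger_force: 0.0
```

```bash
python3 - <<'E'
from h import *
s=read_state();im,d=optics.read_camera("wrist");cv2.imwrite("pics/w3.png",im)
p=optics.camera_params("wrist");v,u=np.mgrid[0:384,0:512]
xy=cv2.undistortPoints(np.c_[u.ravel(),v.ravel()].astype(float).reshape(-1,1,2),np.array(p["camera_matrix"]),np.array(p["dist_coeffs"])).reshape(-1,2)
H=np.array(p["hand_eye"]);T=(np.c_[xy,np.ones(len(xy))]*d.reshape(-1,1))@H[:3,:3].T+H[:3,3]
W=(Ro.from_quat(s["ee_rot"]).apply(T)+s["tool_pos"]).reshape(384,512,3)
print([(r,(T.reshape(384,512,3)[r,251]*1000).round(0).tolist(),W[r,251,2].round(3)) for r in range(150,290,10)])
E
```

```text
[(150, [38.0, -0.0, 15.0], np.float64(0.071)), (160, [32.0, -0.0, 16.0], np.float64(0.071)), (170, [26.0, -0.0, 14.0], np.float64(0.072)), (180, [20.0, -0.0, 14.0], np.float64(0.072)), (190, [20.0, -0.0, -9.0], np.float64(0.095)), (200, [16.0, -0.0, -12.0], np.float64(0.098)), (210, [11.0, -0.0, -12.0], np.float64(0.098)), (220, [5.0, -0.0, -13.0], np.float64(0.099)), (230, [-1.0, -0.0, -12.0], np.float64(0.098)), (240, [10.0, -0.0, -50.0], np.float64(0.136)), (250, [10.0, -0.0, -59.0], np.float64(0.145)), (260, [11.0, -0.0, -68.0], np.float64(0.155)), (270, [10.0, -0.0, -74.0], np.float64(0.16)), (280, [6.0, -0.0, -74.0], np.float64(0.16))]
```

View pics/w3.png

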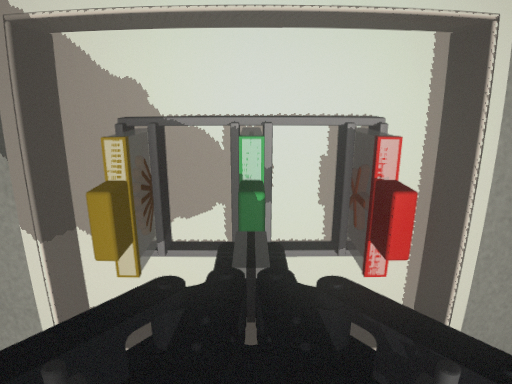

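The plaque did not lift. In the depth data the real fingertips seem to end about 40 mm short of the nominal TCP. I'll lift clear and measure the fingers in the tool frame.

>>> {"op": "apply_moves", "data": {
  "rows": [
    [0, 0, -20, 0, 0, 0, 1],
    [0, 0, -50, 0, 0, 0, 1],
    [0, 0, -75, 0, 0, 0, 1],
    [0, 0, -80, 0, 0, 0, 1],
    [0, 0, -80, 0, 0, 0, 1]
  ]
}}

```text
time: 6.05
tool_pos: [0.5161, 0.193, 0.1655]
ee_rot: [0.197, 0.98, -0.0, -0.0]
ft_force: [-0.7, 0.3, -1.5]
grip_width: -0.002
finger_force: 0.0
```

```bash
cat >> h.py <<'E'
def wrist(name=None):
    s=read_state();im,d=optics.read_camera("wrist")
    if name: cv2.imwrite(f"pics/{name}.png",im)
    p=optics.camera_params("wrist");v,u=np.mgrid[0:384,0:512]
    xy=cv2.undistortPoints(np.c_[u.ravel(),v.ravel()].astype(float).reshape(-1,1,2),np.array(p["camera_matrix"]),np.array(p["dist_coeffs"])).reshape(-1,2)
    H=np.array(p["hand_eye"]);T=(np.c_[xy,np.ones(len(xy))]*d.reshape(-1,1))@H[:3,:3].T+H[:3,3]
    W=Ro.from_quat(s["ee_rot"]).apply(T)+s["tool_pos"]
    return s,im,d,T.reshape(384,512,3),W.reshape(384,512,3)
E
python3 - <<'E'
from h import *
s,im,d,T,W=wrist("w4");print(s["time"],s["tool_pos"],s["grip_width"])
m=(d>0)&(W[...,2]>.115)&(abs(T[...,1])<.06)
t=T[m]*1000
for z in range(-100,20,5):
    k=t[(t[:,2]>=z)&(t[:,2]<z+5)]
    if len(k):print(z,len(k),"x",k[:,0].min().round(),k[:,0].max().round(),"y",k[:,1].min().round(),k[:,1].max().round())
print(np.array(optics.camera_params("wrist")["hand_eye"]).round(4))
E
```

```text
6.05 [0.51606367 0.19299689 0.16547222] -0.0020480733466667757
-100 2420 x -9.0 13.0 y -45.0 44.0
-95 4565 x -10.0 14.0 y -41.0 39.0
-90 2211 x -11.0 14.0 y -37.0 36.0
-85 1547 x -13.0 14.0 y -33.0 33.0
-80 360 x -10.0 13.0 y -21.0 21.0
-75 797 x -12.0 11.0 y -7.0 6.0
-70 300 x 6.0 11.0 y -14.0 13.0
-65 416 x 6.0 11.0 y -14.0 13.0
-60 378 x 6.0 11.0 y -14.0 13.0
-55 348 x 6.0 11.0 y -14.0 13.0
-50 269 x 6.0 11.0 y -14.0 13.0
-45 138 x 6.0 11.0 y -13.0 11.0
[[-1.000e-04 -9.646e-01 -2.639e-01  6.640e-02]
 [ 1.000e+00 -0.000e+00 -3.000e-04 -3.000e-04]
 [ 3.000e-04 -2.639e-01  9.646e-01 -1.792e-01]
 [ 0.000e+00  0.000e+00  0.000e+00  1.000e+00]]
```

The finger geometry shows the real tips at tool z ≈ -41 mm, centred in x and y. I'll open, go 41 mm lower than before, and close.

>>> {"op": "apply_moves", "data": {
  "rows": [
    [0, 0, 0, 0, 0, 0, 0],
    [0, 0, 0, 0, 0, 0, 0],
    [0, 0, 20, 0, 0, 0, 0],
    [0, 0, 50, 0, 0, 0, 0],
    [0, 0, 80, 0, 0, 0, 0],
    [0, 0, 105, 0, 0, 0, 0],
    [0, 0, 125, 0, 0, 0, 0],
    [0, 0, 136, 0, 0, 0, 0],
    [0, 0, 138, 0, 0, 0, 0],
    [0, 0, 138, 0, 0, 0, 0],
    [0, 0, 138, 0, 0, 0, 1],
    [0, 0, 138, 0, 0, 0, 1],
    [0, 0, 138, 0, 0, 0, 1],
    [0, 0, 138, 0, 0, 0, 1],
    [0, 0, 138, 0, 0, 0, 1]
  ]
}}

```text
time: 7.98
tool_pos: [0.5169, 0.1933, 0.0289]
ee_rot: [0.197, 0.98, 0.0, 0.001]
ft_force: [0.2, 0.3, 6.1]
grip_width: 0.156
finger_force: 59.5
```

Gripped: width 0.156 matches the 14 mm tab. Next is the lift.

>>> {"op": "apply_moves", "data": {
  "rows": [
    [0, 0, -5, 0, 0, 0, 1],
    [0, 0, -15, 0, 0, 0, 1],
    [0, 0, -35, 0, 0, 0, 1],
    [0, 0, -65, 0, 0, 0, 1],
    [0, 0, -100, 0, 0, 0, 1],
    [0, 0, -135, 0, 0, 0, 1],
    [0, 0, -165, 0, 0, 0, 1],
    [0, 0, -185, 0, 0, 0, 1],
    [0, 0, -190, 0, 0, 0, 1],
    [0, 0, -190, 0, 0, 0, 1],
    [0, 0, -190, 0, 0, 0, 1]
  ]
}}

```text
time: 9.35
tool_pos: [0.5158, 0.1929, 0.2171]
ee_rot: [0.197, 0.98, -0.001, -0.001]
ft_force: [0.0, 0.7, -2.0]
grip_width: 0.154
finger_force: 58.6
```

```bash
python3 - <<'E'
from h import *
s,im,d,T,W=wrist("w5");hsv=cv2.cvtColor(im,cv2.COLOR_BGR2HSV).astype(int)
m=(d>0)&(hsv[...,0]>50)&(hsv[...,0]<75)&(hsv[...,1]>60)&(abs(T[...,2])<.1);t=T[m]*1000
for z in range(-100,100,10):
    k=t[(t[:,2]>=z)&(t[:,2]<z+10)]
    if len(k)>3:print(z,len(k),np.percentile(k,[2,50,98],axis=0).round(1).tolist())
print(s["tool_pos"],s["grip_width"])
# base circle, top cam
z=np.load("top0.npz");P=cloud("top",z["d"]);h2=cv2.cvtColor(z["im"],cv2.COLOR_BGR2HSV)
m=(z["d"]>0)&(P[...,2]>.02)&(P[...,2]<.042);m[:,:285]=0;m[:,390:]=0;m[:80]=0;m[165:]=0
q=P[m][:,:2].astype(np.float32);print("base",cv2.minEnclosingCircle(q))
n=np.array([-np.cos(np.pi/6)*.9949,-np.cos(np.pi/6)*.1014,-.5])
f=np.array([.7029,-.266,.2973])+.165*n
u=np.array([-.5*.9949,-.5*.1014,.8660]);zt=-u
print("focus",f)
delta(f+.0086*zt-.0*n,-n,zt)
E
```

```text
-100 73 [[-10.1, -42.8, -99.9], [6.1, -30.8, -93.8], [12.2, 38.1, -90.3]]
-90 35 [[-8.4, -37.3, -89.8], [9.2, -8.8, -86.1], [12.5, 38.5, -81.2]]
-80 432 [[-15.2, -6.5, -71.4], [3.3, -0.5, -70.2], [19.4, 5.5, -70.0]]
-70 3418 [[-17.4, -6.9, -69.9], [4.9, -0.1, -69.1], [20.7, 6.2, -62.0]]
-60 308 [[19.8, -6.4, -59.7], [20.5, -0.1, -55.2], [20.9, 6.2, -50.1]]
-50 1510 [[-43.5, -7.3, -48.6], [34.0, -1.3, -41.6], [45.5, 6.8, -40.4]]
-40 41 [[-43.5, -7.2, -40.0], [45.6, -0.5, -39.5], [45.7, 6.9, -38.5]]
[0.5157542  0.19287206 0.21709648] 0.15407953224836474
base ((0.7903620004653931, -0.25676390528678894), 0.08406950533390045)
focus [ 0.56073457 -0.28048947  0.2148    ]
shift mm [-227.8 -417.4   10. ] rot [-0.474 -0.281  1.048]
```

Herring is held, with its middle at tool z ≈ -9 mm. The lamp base-to-lens direction agrees with the ring fit. Now the move to the focus.

>>> {"op": "apply_moves", "data": {
  "rows": [
    [-5, -8, 0, -0.01, -0.006, 0.02, 1],
    [-16, -29, 0, -0.033, -0.02, 0.073, 1],
    [-32, -58, 0, -0.066, -0.04, 0.147, 1],
    [-50, -92, 0, -0.104, -0.062, 0.231, 1],
    [-68, -125, 0, -0.142, -0.084, 0.314, 1],
    [-87, -158, 0, -0.18, -0.107, 0.398, 1],
    [-105, -192, 0, -0.218, -0.129, 0.482, 1],
    [-123, -225, 2, -0.256, -0.152, 0.566, 1],
    [-141, -259, 4, -0.294, -0.174, 0.65, 1],
    [-160, -292, 6, -0.332, -0.197, 0.734, 1],
    [-178, -325, 8, -0.37, -0.219, 0.817, 1],
    [-196, -359, 10, -0.408, -0.242, 0.901, 1],
    [-210, -384, 10, -0.436, -0.258, 0.964, 1],
    [-221, -405, 10, -0.46, -0.272, 1.016, 1],
    [-227, -415, 10, -0.471, -0.279, 1.042, 1],
    [-228, -417, 10, -0.474, -0.281, 1.048, 1],
    [-228, -417, 10, -0.474, -0.281, 1.048, 1],
    [-228, -417, 10, -0.474, -0.281, 1.048, 1],
    [-228, -417, 10, -0.474, -0.281, 1.048, 1]
  ]
}}

```text
time: 11.78
tool_pos: [0.566, -0.2791, 0.2083]
ee_rot: [0.647, 0.717, 0.193, 0.174]
ft_force: [0.1, 0.2, -1.1]
grip_width: 0.16
finger_force: 58.7
```

```bash
python3 - <<'E'
from h import *
s,im,d,T,W=wrist("w6");hsv=cv2.cvtColor(im,cv2.COLOR_BGR2HSV).astype(int)
print(s["tool_pos"],s["grip_width"],s["joint_velocities"])
M=Ro.from_quat(s["ee_rot"]).as_matrix();n=np.array([-.8616,-.0878,-.5]);f=np.array([.5607,-.2805,.2148])
m=(d>0)&(hsv[...,0]>50)&(hsv[...,0]<75)&(hsv[...,1]>60)&(abs(T[...,2])<.1);t=T[m]*1000
for a,b in((-72,-66),(-44,-36)):
    k=t[(t[:,2]>a)&(t[:,2]<b)];print(np.percentile(k,[2,50,98],axis=0).round(1).tolist())
k=t[(t[:,2]>-45)&(t[:,2]<-36)];print("slope z/x",np.polyfit(k[:,0],k[:,2],1))
print("angle",np.arccos(min(1,abs(M[:,1]@n))),"level",M[2,0],"mid err",np.array(s["tool_pos"])+M@[0,0,-.009]-f)
a,dd=optics.read_camera("top");b,_=optics.read_camera("scene")
cv2.imwrite("pics/f.png",np.hstack([cv2.resize(a[60:300,90:420],(400,400)),cv2.resize(b[110:320,90:400],(400,400))]))
delta(f-M@[0,0,-.009],-n,[.4975,.0507,-.866])
E
```

```text
[ 0.56603338 -0.27906598  0.20828928] 0.15968388977399361 [-0.0027973   0.00181013 -0.00160182 -0.00226979 -0.00022164  0.00037038]
[[-17.3, -6.2, -70.3], [3.5, 0.6, -69.1], [20.4, 6.9, -67.2]]
[[-43.2, -6.7, -42.7], [32.1, 0.2, -41.3], [45.5, 7.3, -39.9]]
slope z/x [ 4.67178855e-05 -4.13461027e+01]
angle 0.0 level 0.0006093300620270414 mid err [0.00084303 0.00096781 0.00127513]
shift mm [-0.6 -1.3  0.6] rot [ 0.002 -0.001 -0.   ]
```

View pics/f.png

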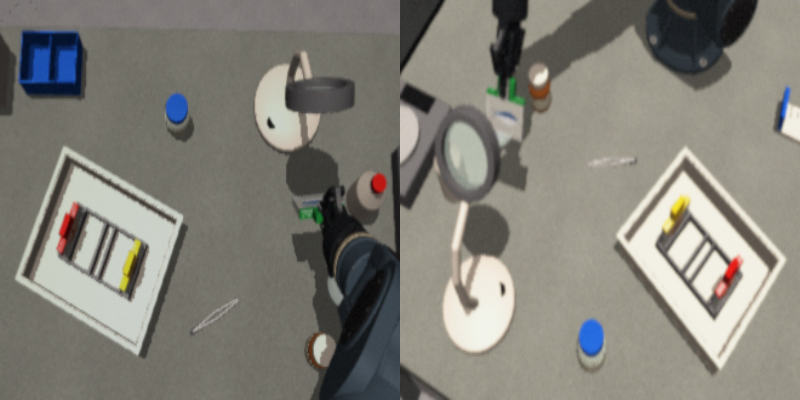

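The picture shows the plaque (about (310,210) in the left half) held tab up in front of the lens. The other plaques and bystanders look undisturbed. The measured error is about 2 mm and under 0.01 rad, so I'm handing in.

```bash
python3 -c "
from plant import ticket
print(ticket.hand_in())"
```

```text
the job is handed in; nothing more can be done
None
```

The herring plaque is held tab-up and square to the lens, its middle about 2 mm from the viewing point by my own measurement; the job is handed in, but no verdict came back.

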